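# Probe check on a flip-cap reference vial

## Task

Check the contact probe on its reference vial: first flip the cap of the wide vial in the foam rack well open, back past upright, and leave it open, then draw the probe out of its leaning holder and set its steel tip inside the black ring on the white sprung disc in that vial. Finish while holding: the program ends with the gripper still holding the probe upright, its tip pushing the disc lightly down with about 3 N, roughly a third of the disc's travel and never down to its stop. Keep the two slim vials shut and leave everything else on the table where it is.

Things in the scene. Friction and masses are not known exactly. Their poses are not given: they have to be found in the camera images.
- wide: The wide vial, fixed, 44 mm diameter, in the foam rack's row of three, in any of the three places (85 mm apart); slim vials fill the other two. Origin on its axis at the rack's top, 50 mm above the table; its rim is 40 mm higher. x points from its cap's hinge to its fin, y along the hinge, z up. Glass tubes 36 mm high stand on the rack 65 mm beyond the vials' axes.
- wide_cap (a joint): Hinged yellow cap of the wide vial: a hinge; 0 = shut, grows as it opens to 2.2 rad; 1.57 is upright. It swings up and over towards the robot's side of the rack. Stiff hinge: it stays at any angle and takes about 0.03 N m to move (about 1 N at the fin). The cap is a disc of 46 mm diameter, 8 mm thick, its underside 91 mm above the table when shut.
- wide_fin (a point): Middle of the upright thumb fin on the wide cap, at the side opposite the hinge: 12 mm along x, 10 mm wide along y (the hinge direction), 21 mm tall above the cap's top; this point is 10 mm above the cap's top, 40 mm in x and 18 mm in z from the hinge. Turns with the cap; shut: x level from hinge to fin (away from the robot within 0.35 rad), z up. A pinch along y can pivot on it.
- wide_hinge (a point): Point on the hinge axis of the wide vial's cap, 24 mm from the vial's axis, 1 mm above its rim; axes as for wide_fin, turning with the cap.
- wide_spot (a point): Middle of the black ring (inside diameter 14 mm) on the top of the white disc inside the wide vial: the place for the probe's tip. The disc, 35 mm diameter, lies 10 mm below the rim, 80 mm above the table, hidden under the cap when that is shut. z up, x horizontally away from the hinge. It sinks with the disc.
- wide_disc (a joint): How far the disc is pushed down: 0 = up, stop at 0.012 m. A spring resists with about 0.5 N at the start and 0.6 N more per mm (3 N at about 4 mm, 7.5 N near the stop).
- slim_a_cap (a joint): Cap of one slim vial (30 mm diameter, same height and the same fin) in the rack: a hinge; 0 = shut, grows as it opens. To stay shut.
- slim_b_cap (a joint): Cap of the other slim vial, the same. To stay shut.
- probe_center (a point): Middle of the contact probe, half-way along: a round grey pen 160 mm long, 22 mm diameter, 80 g, black rubber sleeve 10 to 55 mm above this point, steel tip 8 mm diameter, 28 mm long. z points from tip to top. It starts in its holder's cup, leaning about 0.39 rad with its top towards the robot; the part from 10 mm below this point upwards stands free. Drawn out along its axis.
- probe_tip (a point): End of the probe's steel tip, 80 mm from probe_center along -z of the probe; same axes.
- holder: Probe holder, fixed: steel base 90 x 80 x 12 mm with a leaning aluminium cup, 34 mm outside, 26 mm bore, its rim up to 95 mm above the table; the cup leans 0.35 rad towards -x. Origin under the base's middle, z up.
- rack: White foam rack, fixed, 130 x 280 x 50 mm; origin under its middle, z up, y along the row of three vials, which stand 20 mm on its -x side of the middle.
- jar: Loose small glass jar with a white cap, 40 mm diameter, 45 mm high, on the table at the robot's side of the rack; origin under its middle. Leave alone.
- dish: Loose flat lidded dish, 60 mm diameter, 14 mm high, beside the holder; origin under its middle. Leave alone.
- marker: Loose marker pen, about 125 mm long, 15 mm thick, lying at the robot's side of the holder; origin under it. Leave alone.
- flask: Loose white bottle, 60 mm diameter, 120 mm high, at the back of the table; origin under it. Leave alone.
- spare_vial: Loose yellow vial, 34 mm diameter, 62 mm high, on the table at the right (-y) end of the rack; origin under it. Leave alone.
There are look-alikes about, which are no part of the job. What is shaped like the holder but purple is not meant.

How it is judged:
On the way, in this order (a step that is already met when the one before it is completed fails the run):
1. the wide vial's cap is flipped open past upright (value of joint wide_cap above 1.57 rad), for 0.2 s.
2. the probe is drawn out of its holder and held in the gripper (height (world z) of probe_tip above 0.09 m and contact force between the fingers and probe above 1 N and contact force between probe and holder below 0.1 N), for 0.2 s.
At the end, for the whole second after the job is handed in: Gripper holds the probe at rest, upright within 0.14 rad, tip within 7 mm of the ring's middle, pushing the disc down 1.5 to 9.5 mm (about 1.3 to 6 N); wide cap still over 1.4 rad open and clear of the probe; slim caps shut (under 0.15 rad) (value of joint wide_cap above 1.4 rad and value of joint each of slim_a_cap, slim_b_cap below 0.15 rad and horizontal distance between probe_tip and wide_spot below 0.007 m and distance between probe_tip and wide_spot below 0.009 m and angle between probe_center's own z axis and vertical below 0.14 rad and height (world z) of probe_center above 0.13 m and value of joint wide_disc between 0.0015 and 0.0095 m and contact force between probe and wide_disc between 0.5 and 8 N and contact force between the fingers and probe above 1 N and contact force between probe and wide_cap below 0.3 N and linear speed of probe below 0.02 m/s); the arm keeps its last pose, push and grip.
It fails at once if the sprung disc is pushed down to its stop (value of joint wide_disc above 0.0115 m).
It fails at once if a slim vial's cap is opened (value of joint any of slim_a_cap, slim_b_cap above 0.3 rad).
It fails at once if a bystander is pushed more than 3 cm away (distance of any of jar, dish, marker, flask, spare_vial from where it was at the start of the episode above 0.03 m).
It also fails if it takes over 67 s, if anything falls off the work surface, if the arm or the gripper's body presses on something with over 40 N, if the wrist force passes 120 N, or if a joint passes its speed limit or range.

## Robot

A 6-joint arm with a two-finger parallel gripper is mounted at the origin on the work surface. World frame = base frame: x ahead of the robot, y to its left, z up, the work surface at z = 0. Lengths are in m, angles in rad, forces in N, time in s.
With the tool pointing down it reaches from about 0.3 to 0.825 m from the base axis. Payload 5.4 kg.
Tool frame: the origin (TCP) lies on the centre line of the jaws, within the pads' length; the fingertips stand robot.finger_overhang ahead of it and the grasp point (between the pads) lies 8 mm behind it (robot.finger_overhang is the distance from the TCP to the fingertips, in m); z points along the fingers, y is the line along which they close (so a half turn about z gives the same grasp; the last joint's range is limited). The gripper opens to 92 mm and grips with 3 to 60 N. Pads are 20 mm wide; open, the fingers measure 128 mm over their backs; the gripper's body (75 mm by 189 mm) begins 69 mm behind the grasp point.
Start: joints at [1.078, 0.158, 1.597, -0, 1.386, -0.21], TCP at [0.16, 0.552, 0.226] pointing down, gripper open.
Joint ranges: [-2.91, 2.91], [-0.94, 2.29], [0.18, 2.7], [-1.29, 4.43], [0.17, 2.64], [-3, 3]. Speed limits (rad/s): [2.57, 2.57, 3.14, 3.14, 3.14, 3.14].

## Interface

Orientations are given as [roll, pitch, yaw] about the fixed x, y, z axes, in that order (R = Rz(yaw) Ry(pitch) Rx(roll)).
In Python, from workcell import robot, eyes gives the robot as it stands. The module is installed in compiled form; this text tells all that it offers.
- The arm moves only by the shell command python3 -m crank 'ROWS' [FORCE]. ROWS is JSON, a list of rows, each a list of 5 numbers: the shift along the tool's x, y, z each as a share of 0.15 m, from -1 to 1, then the turn about the tool's z as a share of 120 degrees, from -1 to 1, then the closure, from -1 (fully open) to 1 (shut). In form: [[x, y, z, yaw, jaw], ...]. A call has 1 to 8 rows; each row shifts and turns the commanded pose from where the row before left it, along the tool's axes as they then stand; what a row does not reach is not made up. A row lasts 1/10 s, in which the tool goes at most 50 mm and 8.59 degrees, less where a joint would pass 70% of its speed; a pose out of reach is approached as far as the arm can. A call with a number of a shift or a turn outside -1 to 1 is refused whole. A call with a gripper value outside its range is refused whole. The fingers move at their own pace and stop on an object; FORCE is the grip in N (left out, the last holds). Time passes only in rows, so rows that do not move let the fingers close. It gives the time, the measured TCP pose, the force, the opening and the grip force at its end, in the units of the state.
- robot.get_state(): the state, without advancing time (a new reading comes with each control period).
- eyes.get_image(name): name is "side" or "top" or "wrist"; returns a dict with "frame" (400x640x3 uint8, blue, green, red), "z_map" (400x640 float32, m along the optical axis (not along the pixel's ray), 0 where there is no reading), "K" (3x3 intrinsics, pixels), "k1" (the pictures are not rectified: a ray, as slopes to the right and down, at radius r is drawn at 1 + k1 r^2 times it, then the intrinsics apply), "pose" (4x4, takes a point from camera to world coordinates). Camera axes: x right, y down, z forward; pixel columns grow to the right and rows downward; lengths in m; the calibration is good to about 2 mm. A picture is of the moment at which its call begins.
- robot.close_job(): hands the job in; it is judged then, once.
The state is a dict: "time": time; "joint_positions": joint angles; "qvel": joint speeds; "tau": joint torques, N m; "tool_pos": TCP position; "orientation": TCP orientation; "ft_force": force on the tool from outside, world axes, zero at the start; "moment": the same for the moment, N m; "width": finger opening in m; "grasp_force": force on a finger pad.
Only numpy, scipy, OpenCV 4.12 (cv2) and the standard library are available. Lean on these libraries where they do the work, as an engineer would, in place of code of your own. Each camera call takes 0.05 s, during which the arm holds its last target. There are 200 camera calls.

## Working session

There is one attempt and no reset: what is moved stays moved. The work goes in short steps, Python scripts to look and compute and a shell command to move; the robot and the scene stay as the last step left them, time stands still between calls to the robot, and variables do not carry over. Pictures are saved under pics/ and viewed, at most 10 in all, crops included, and the job is handed in when it is done.

```bash
mkdir -p pics; cat > h.py <<'E'
import numpy as np, cv2
from workcell import robot, eyes
def ray(im,u,v):
    p=cv2.undistortPoints(np.array([[[u,v]]],float),im['K'],np.array([im['k1'],0,0,0,0.]))[0,0]
    return np.array([p[0],p[1],1.])
def world(im,u,v,z=None):
    """z given: intersect with height z, else use depth"""
    T=im['pose']; r=T[:3,:3]@ray(im,u,v); o=T[:3,3]
    if z is not None: return o+r*(z-o[2])/r[2]
    d=np.median([x for x in im['z_map'][int(v)-1:int(v)+2,int(u)-1:int(u)+2].ravel() if x>0] or [np.nan])
    return o+r*d
def pix(im,P):
    T=im['pose']; q=T[:3,:3].T@(np.array(P,float)-T[:3,3]); x,y=q[:2]/q[2]; s=1+im['k1']*(x*x+y*y)
    K=im['K']; return np.array([K[0,0]*x*s+K[0,2],K[1,1]*y*s+K[1,2]])
def cloud(im):
    v,u=np.mgrid[:400,:640]; p=cv2.undistortPoints(np.stack([u,v],-1).reshape(-1,1,2).astype(float),im['K'],np.array([im['k1'],0,0,0,0.]))[:,0]
    d=im['z_map'].ravel(); P=np.c_[p,np.ones(len(p))]*d[:,None]
    W=P@im['pose'][:3,:3].T+im['pose'][:3,3]; W[d<=0]=np.nan
    return W.reshape(400,640,3)
E
python3 - <<'E'
from h import *
import pickle
for n in("top","side"):
    im=eyes.get_image(n); pickle.dump(im,open(n+'.pkl','wb')); cv2.imwrite(f'pics/{n}0.png',im['frame']); print(n,im['pose'].round(3),im['K'][0,0],im['k1'],np.isfinite(im['z_map']).mean(),(im['z_map']>0).mean())
print(robot.get_state(),robot.finger_overhang)
E
```

```text
top [[ 6.000e-03 -9.950e-01  1.020e-01  4.870e-01]
 [-1.000e+00 -6.000e-03 -0.000e+00  2.700e-02]
 [ 1.000e-03 -1.020e-01 -9.950e-01  1.283e+00]
 [ 0.000e+00  0.000e+00  0.000e+00  1.000e+00]] 449.1593141606285 -0.1299199344949493 1.0 0.996125
side [[ 0.91  -0.266  0.318  0.304]
 [-0.415 -0.605  0.68  -0.668]
 [ 0.012 -0.751 -0.661  0.738]
 [ 0.     0.     0.     1.   ]] 436.817111523107 0.04238203951807486 1.0 0.995828125
{'time': 0.1, 'joint_positions': array([ 1.07791651e+00,  1.58969672e-01,  1.59808080e+00,  8.33085854e-06,
        1.38618583e+00, -2.10074942e-01]), 'qvel': array([-1.03098198e-03,  6.42370086e-05, -6.08257351e-04, -8.02366119e-04,
        5.04285604e-04, -7.11563399e-04]), 'tau': array([-7.76055094e-05, -3.86502278e+01, -3.22960103e+01,  7.03137601e-02,
        3.39180697e-02, -3.12806242e-05]), 'tool_pos': array([0.16020051, 0.55167875, 0.22473932]), 'orientation': array([-3.13998685e+00, -3.50762267e-04,  2.85878596e+00]), 'ft_force': array([-0.188244  , -0.24785741,  0.1082698 ]), 'moment': array([-0.02268791, -0.00152157,  0.00310455]), 'grasp_force': 0.0, 'width': 0.09192973580274966} 0.011
```

View pics/top0.png

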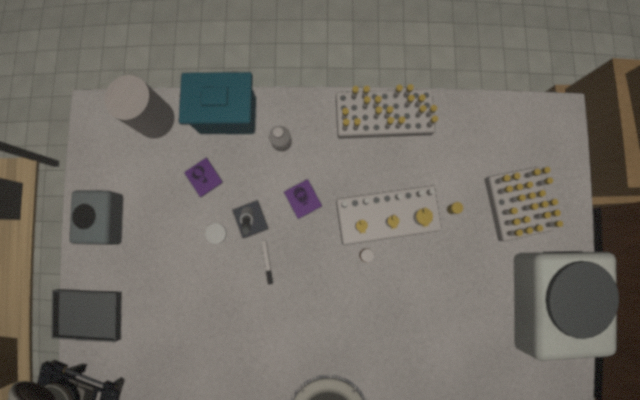

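View pics/side0.png

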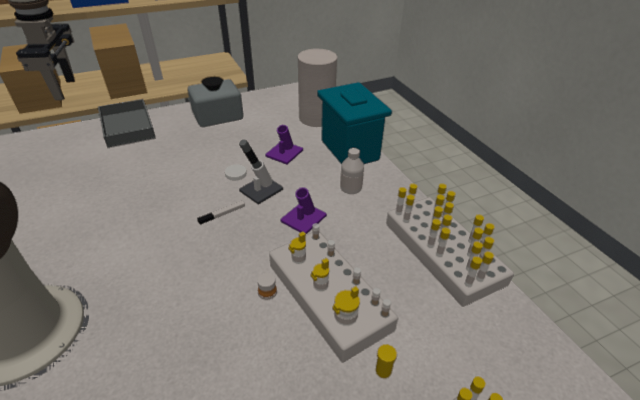

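The top view shows the rack with the wide vial at the robot's right (pixel 424,217) and slim vials at (392,221) and (361,226). The holder with the probe is at (250,219) and the purple decoys at (203,177) and (302,198). The side view agrees.

```bash
python3 - <<'E'
from h import *
import pickle
im=pickle.load(open('top.pkl','rb'))
for n,u,v,z in[('wide',424,217,.099),('slim1',392,221,.099),('slim2',361,226,.099),('rackTL',337,193,.05),('rackTR',435,187,.05),('rackBR',440,232,.05),('rackBL',343,244,.05),('hTL',232,210,.012),('hTR',258,201,.012),('hBR',268,230,.012),('hBL',241,238,.012),('jar',367,256,.045)]:
    print(n,world(im,u,v,z).round(3))
out=np.hstack([cv2.resize(im['frame'][170:270,200:300],(400,400),interpolation=cv2.INTER_CUBIC)*1,cv2.resize(im['frame'][170:270,345:445],(400,400),interpolation=cv2.INTER_CUBIC)])
cv2.imwrite('pics/topcrop.png',cv2.convertScaleAbs(out,alpha=1.8))
W=cloud(im)
m=(W[...,2]>.055)&(W[...,2]<.25)&(abs(W[...,0]-.5)<.2)&(abs(W[...,1])<.35)
n,l,s,c=cv2.connectedComponentsWithStats(m.astype(np.uint8))
for i in range(1,n):
    P=W[l==i]; print(i,s[i],'zmax',np.nanmax(P[:,2]).round(3),P.mean(0).round(3),P.min(0).round(3),P.max(0).round(3))
s0=pickle.load(open('side.pkl','rb')); print(pix(s0,[.5,-.2,.1]))
E
```

```text
wide [ 0.556 -0.251  0.099]
slim1 [ 0.545 -0.165  0.099]
slim2 [ 0.532 -0.083  0.099]
rackTL [ 0.624 -0.021  0.05 ]
rackTR [ 0.643 -0.295  0.05 ]
rackBR [ 0.518 -0.307  0.05 ]
rackBL [ 0.484 -0.038  0.05 ]
hTL [0.578 0.276 0.012]
hTR [0.604 0.202 0.012]
hBR [0.522 0.172 0.012]
hBL [0.499 0.249 0.012]
jar [ 0.452 -0.104  0.045]
1 [201 171   2   7  10] zmax 0.09 [0.67  0.348 0.087] [0.662 0.346 0.083] [0.678 0.35  0.09 ]
2 [295 188  14  15 116] zmax 0.098 [0.614 0.076 0.08 ] [0.596 0.058 0.056] [0.637 0.094 0.098]
3 [427 189   8   7  41] zmax 0.089 [ 0.626 -0.275  0.078] [ 0.619 -0.283  0.055] [ 0.634 -0.268  0.089]
4 [417 190   7   6  30] zmax 0.09 [ 0.622 -0.245  0.082] [ 0.616 -0.253  0.056] [ 0.63  -0.241  0.09 ]
5 [393 192   1   1   1] zmax 0.056 [ 0.627 -0.175  0.056] [ 0.627 -0.175  0.056] [ 0.627 -0.175  0.056]
6 [392 195   1   1   1] zmax 0.056 [ 0.619 -0.173  0.056] [ 0.619 -0.173  0.056] [ 0.619 -0.173  0.056]
7 [396 194   7   5  26] zmax 0.09 [ 0.614 -0.187  0.081] [ 0.609 -0.195  0.059] [ 0.619 -0.181  0.09 ]
8 [363 197   8   7  34] zmax 0.089 [ 0.603 -0.098  0.08 ] [ 0.59
[... 3556 characters left out ...]
.526 -0.26   0.058] [ 0.526 -0.26   0.058]
43 [395 230   1   1   1] zmax 0.056 [ 0.523 -0.18   0.056] [ 0.523 -0.18   0.056] [ 0.523 -0.18   0.056]
44 [381 232   1   1   1] zmax 0.057 [ 0.517 -0.141  0.057] [ 0.517 -0.141  0.057] [ 0.517 -0.141  0.057]
45 [349 236   2   3   3] zmax 0.056 [ 0.503 -0.056  0.056] [ 0.501 -0.057  0.056] [ 0.506 -0.054  0.056]
46 [373 236   1   1   1] zmax 0.057 [ 0.506 -0.119  0.057] [ 0.506 -0.119  0.057] [ 0.506 -0.119  0.057]
47 [384 236   1   1   1] zmax 0.055 [ 0.506 -0.15   0.055] [ 0.506 -0.15   0.055] [ 0.506 -0.15   0.055]
48 [381 238   1   1   1] zmax 0.056 [ 0.501 -0.141  0.056] [ 0.501 -0.141  0.056] [ 0.501 -0.141  0.056]
[305.12254181 287.85200535]
```

View pics/topcrop.png

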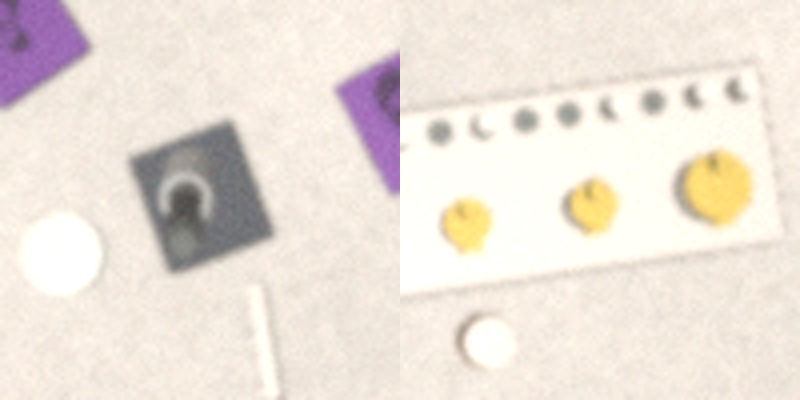

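The enlarged crop puts the wide cap's fin straight away from the robot, with its hinge tab at the bottom. Depth heights match the given sizes (fin top 0.124 m, tubes 0.09 m). I'm moving over to it.

```bash
python3 -m crank '[[-0.18,-0.22,-0.03,0,1],[-0.18,-0.22,-0.03,0,1],[-0.18,-0.22,-0.03,0,1],[-0.18,-0.22,-0.03,0,1],[-0.18,-0.22,-0.03,0,1],[-0.18,-0.22,-0.03,0,1],[-0.18,-0.22,-0.03,0,1],[-0.18,-0.22,-0.03,0,1]]' && python3 -m crank '[[-0.18,-0.22,-0.03,0,1],[-0.18,-0.22,-0.03,0,1],[-0.18,-0.22,-0.03,0,1],[-0.18,-0.22,-0.03,0,1],[-0.18,-0.22,-0.03,0,1],[-0.18,-0.22,-0.03,0,1],[-0.18,-0.22,-0.03,0,1],[-0.18,-0.22,-0.03,0,1]]' && python3 -m crank '[[-0.18,-0.22,-0.03,0,1],[-0.18,-0.22,-0.03,0,1],[0,0,0,0.067,1],[0,0,0,0.067,1],[0,0,0,0,1]]' && python3 - <<'E'
from h import *
import pickle
print({k:robot.get_state()[k] for k in('time','tool_pos','orientation','joint_positions')})
im=eyes.get_image('wrist'); pickle.dump(im,open('w1.pkl','wb')); cv2.imwrite('pics/w1.png',im['frame']); print(im['pose'].round(3))
print('wide',pix(im,[.556,-.25,.099]))
E
```

```text
time: 0.9
tool_pos: [0.2942, 0.2368, 0.2615]
orientation: [-3.141, 0.0, 2.859]
ft_force: [0.7, -0.2, -0.2]
width: 0.0299
grasp_force: 0.0
time: 1.7
tool_pos: [0.4281, -0.0772, 0.2975]
orientation: [3.141, -0.0, 2.858]
ft_force: [0.7, 0.3, 0.2]
width: 0.0007
grasp_force: 0.0
time: 2.2
tool_pos: [0.4612, -0.1541, 0.306]
orientation: [3.142, -0.001, 2.577]
ft_force: [-0.4, 0.4, -0.3]
width: 0.0003
grasp_force: 0.0
{'time': 2.2, 'tool_pos': array([ 0.46121326, -0.15408139,  0.30600111]), 'orientation': array([ 3.14154988e+00, -1.27462158e-03,  2.57720089e+00]), 'joint_positions': array([-5.71583268e-01, -1.18775461e-01,  1.72079818e+00,  3.36260068e-05,
        1.54084483e+00, -1.57798883e+00])}
[[ 0.536  0.807  0.249  0.391]
 [ 0.844 -0.512 -0.158 -0.108]
 [ 0.     0.295 -0.955  0.465]
 [ 0.     0.     0.     1.   ]]
wide [286.085597   286.26701618]
```

View pics/w1.png

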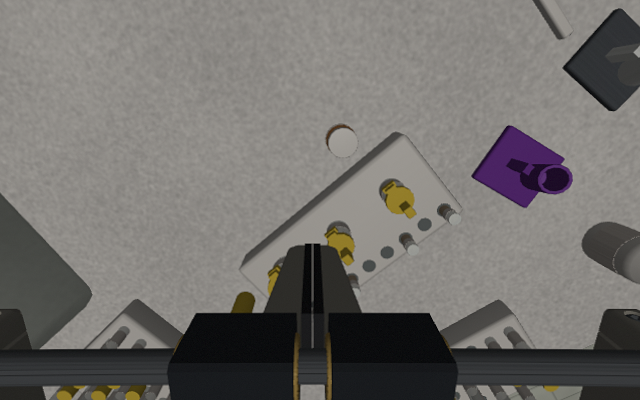

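The wrist view shows the caps partly hidden behind the fingers, the slim fins at about (347,258) and (410,212), and the jar at (342,140). A positive turn lowers yaw. I'll go beyond the wide vial with yaw π and look again from there.

```bash
python3 -m crank '[[0,0,0,-0.067,1],[0,0,0,-0.067,1],[0,0,0,-0.067,1],[0,0,0,-0.068,1],[-0.24,-0.128,0,0,1],[-0.24,-0.128,0,0,1],[-0.24,-0.128,0,0,1],[-0.24,-0.128,0,0,1]]' && python3 -m crank '[[-0.24,-0.128,0.2,0,1],[0,0,0.2,0,1],[0,0,0,0,1]]' && python3 - <<'E'
from h import *
import pickle
im=eyes.get_image('wrist'); pickle.dump(im,open('w2.pkl','wb'))
u,v=pix(im,[.556,-.25,.099]); print(u,v)
x0,y0=int(max(0,min(640-200,u-100))),int(max(0,min(250,v-75)))
print(x0,y0); cv2.imwrite('pics/w2.png',cv2.convertScaleAbs(cv2.resize(im['frame'][y0:y0+150,x0:x0+200],(800,600),interpolation=cv2.INTER_CUBIC),alpha=1.5))
W=cloud(im); f=im['frame'].astype(int); yel=(f[...,2]>1.8*f[...,0])&(f[...,1]>1.4*f[...,0])&(abs(W[...,1]+.25)<.05)&(abs(W[...,0]-.556)<.05)
for lo,hi in((.095,.105),(.117,.13)):
    P=W[yel&(W[...,2]>lo)&(W[...,2]<hi)]; print(len(P),P.mean(0).round(4),P.min(0).round(4),P.max(0).round(4)); 
    if len(P)>5: print(cv2.minAreaRect((P[:,:2]*1000).astype(np.float32)),cv2.minEnclosingCircle((P[:,:2]*1000).astype(np.float32)))
E
```

```text
time: 3.05
tool_pos: [0.6066, -0.2309, 0.3064]
orientation: [3.142, -0.0, -3.137]
ft_force: [-0.0, -0.0, -0.3]
width: 0.0002
grasp_force: 0.0
time: 3.35
tool_pos: [0.6389, -0.2481, 0.2397]
orientation: [3.135, -0.01, -3.138]
ft_force: [-0.1, 0.6, -1.4]
width: 0.0006
grasp_force: 0.0
307.9329917623958 100.83156409366288
207 25
2219 [ 0.5567 -0.2522  0.0991] [ 0.5335 -0.2743  0.0969] [ 0.5816 -0.2297  0.1035]
((558.9511108398438, -251.83880615234375), (44.698402404785156, 44.3037109375), 48.49687957763672) ((557.4600830078125, -252.49940490722656), 24.24941635131836)
186 [ 0.5747 -0.2494  0.1199] [ 0.569  -0.2546  0.1174] [ 0.5808 -0.2443  0.1219]
((574.8967895507812, -249.34527587890625), (11.795418739318848, 9.946959495544434), 7.227788925170898) ((574.8914184570312, -249.50955200195312), 6.888998031616211)
```

View pics/w2.png

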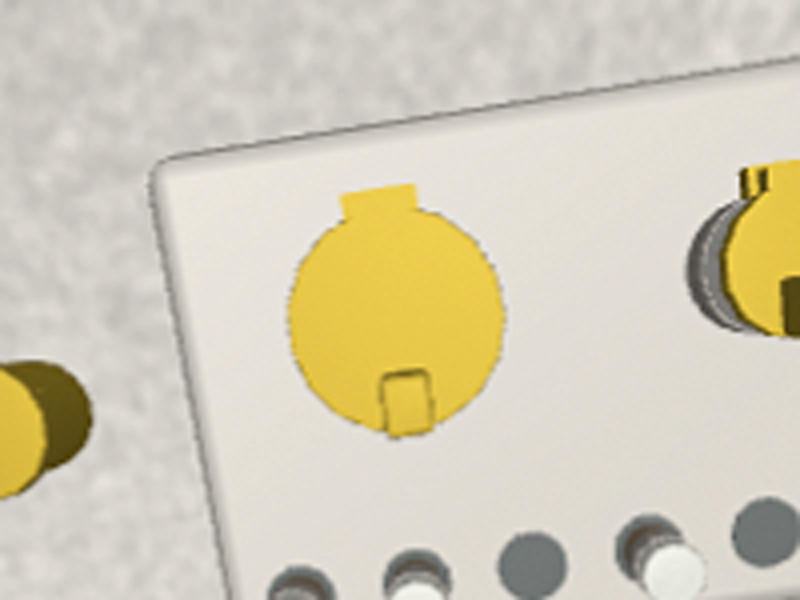

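The enlarged crop (4x, offset 207,25) shows the wide cap's disc centred near (397,322), the fin at (407,402) and the hinge tab at (379,200). That gives the axis at (0.5585,-0.252), the fin 16.5 mm from it (16 expected), and a hinge yaw of about 0.13. I'll go down just beyond the fin.

```bash
python3 -m crank '[[0,0,0,-0.06,1],[0.233,0.05,0,0,1],[0,0,0.28,0,1],[0,0,0.28,0,1],[0,0,0.2,0,1],[0,0,0,0,1],[0,0,0,0,1]]'
```

```text
time: 4.1
tool_pos: [0.6062, -0.2469, 0.1361]
orientation: [-3.139, 0.003, -3.015]
ft_force: [0.6, -1.0, 1.4]
width: 0.0005
grasp_force: 0.0
```

```bash
python3 -m crank '[[0,0,0.14,0,1],[0,0,0,0,1],[0.067,0,0,0,1],[0.05,0,0,0,1],[0.05,0,0,0,1],[0.05,0,0,0,1]]' && python3 -m crank '[[0.05,0,0,0,1],[0.05,0,0,0,1],[0.05,0,0,0,1],[0.05,0,0,0,1],[0.05,0,0,0,1],[0,0,0,0,1]]' && python3 -c "
from h import *
im=eyes.get_image('side'); u,v=pix(im,[.555,-.25,.11]).astype(int); print(u,v); cv2.imwrite('pics/s1.png',cv2.convertScaleAbs(cv2.resize(im['frame'][v-60:v+60,u-80:u+80],(640,480)),alpha=1.5))"
```

```text
time: 4.7
tool_pos: [0.5861, -0.2507, 0.1221]
orientation: [-3.133, 0.034, -3.018]
ft_force: [36.3, 15.1, 20.0]
width: 0.0004
grasp_force: 20.4
time: 5.3
tool_pos: [0.5644, -0.2557, 0.1423]
orientation: [-3.121, 0.069, -3.016]
ft_force: [37.3, 38.0, 78.5]
width: 0.0
grasp_force: 43.0
344 294
```

View pics/s1.png

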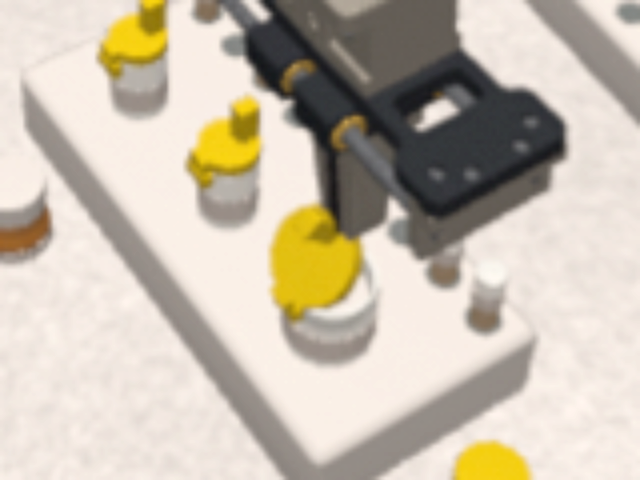

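The crop shows the cap stuck at roughly 45°, with the fingertip wedged by friction on the fin's outer face at (330,235). I'll relieve it up and back, then come in under the cap's edge.

```bash
python3 -m crank '[[-0.06,0,-0.1,0,1],[-0.06,0,-0.1,0,1],[-0.1,0,-0.1,0,1],[-0.1,0,0,0,1],[-0.1,0,0,0,1],[0,0,0,0,1]]' && python3 -c "
from h import *
im=eyes.get_image('side'); u,v=pix(im,[.555,-.25,.11]).astype(int); print(u,v); cv2.imwrite('pics/s2.png',cv2.convertScaleAbs(cv2.resize(im['frame'][v-60:v+60,u-80:u+80],(640,480)),alpha=1.5))
W=cloud(im); f=im['frame'].astype(int); q=(f[...,2]>1.8*f[...,0])&(f[...,1]>1.3*f[...,0])&(abs(W[...,1]+.25)<.05)&(abs(W[...,0]-.55)<.06)&(W[...,2]>.085)
P=W[q]-[.5347,-.2551,.091]; a=P[:,:2]@[.991,.13]; b=P[:,:2]@[-.13,.991]
print(len(P)); k=abs(b)<22; i=np.argsort(np.hypot(a,P[:,2])*k)[-25:]; print(np.c_[a,b,P[:,2]][i].round(3))"
```

```text
time: 5.95
tool_pos: [0.5995, -0.2477, 0.1588]
orientation: [-3.14, 0.002, -3.015]
ft_force: [0.7, -0.3, -0.1]
width: 0.0004
grasp_force: 0.0
344 294
504
[[ 0.036 -0.033  0.164]
 [ 0.038 -0.031  0.164]
 [ 0.036  0.003  0.165]
 [ 0.041 -0.032  0.164]
 [ 0.036 -0.031  0.165]
 [ 0.045 -0.032  0.163]
 [ 0.04   0.003  0.164]
 [ 0.041  0.002  0.164]
 [ 0.043 -0.029  0.164]
 [ 0.048 -0.031  0.163]
 [ 0.048  0.003  0.163]
 [ 0.04  -0.031  0.165]
 [ 0.038 -0.033  0.166]
 [ 0.041  0.005  0.165]
 [ 0.046 -0.033  0.164]
 [ 0.038  0.003  0.166]
 [ 0.046 -0.031  0.164]
 [ 0.045  0.003  0.164]
 [ 0.041 -0.032  0.166]
 [ 0.044 -0.03   0.165]
 [ 0.037 -0.031  0.167]
 [ 0.042 -0.033  0.166]
 [ 0.043  0.002  0.166]
 [ 0.041  0.002  0.167]
 [ 0.041 -0.006  0.169]]
```

View pics/s2.png

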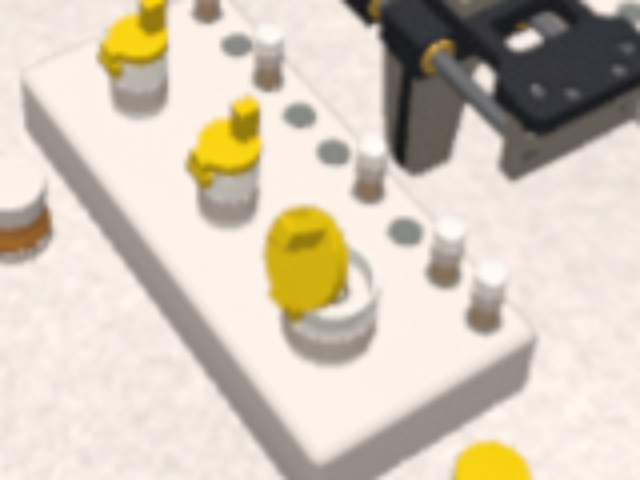

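The cap is now around 65° open with a clear gap underneath. I'll lower to below the edge and push it over.

```bash
python3 -m crank '[[0,0,0.13,0,1],[0,0,0.125,0,1],[0.055,0,0,0,1],[0.055,0,0,0,1],[0.055,0,0,0,1],[0.055,0,0,0,1],[0.055,0,0,0,1],[0,0,0,0,1]]'
```

```text
time: 6.8
tool_pos: [0.5567, -0.253, 0.1194]
orientation: [-3.141, 0.0, -3.017]
ft_force: [0.1, -0.7, -0.8]
width: 0.0004
grasp_force: 0.0
```

```bash
python3 -m crank '[[0.05,0,0,0,1],[0.05,0,0,0,1],[0.05,0,0,0,1],[0,0,0,0,1],[0,0,0,0,1]]'; python3 -m crank '[[-0.1,0,0,0,1],[-0.1,0,0,0,1],[-0.15,0,-0.2,0,1],[0,0,-0.3,0,1],[0,0,-0.3,0,1],[0,0,0,0,1]]' && python3 -c "
from h import *
import pickle
im=eyes.get_image('side'); u,v=pix(im,[.555,-.25,.11]).astype(int); a=cv2.resize(im['frame'][v-50:v+50,u-50:u+50],(400,400))
t=eyes.get_image('wrist'); pickle.dump(t,open('w3.pkl','wb')); u,v=pix(t,[.558,-.252,.09]).astype(int); print(u,v); v=max(v,50);b=cv2.resize(t['frame'][v-50:v+50,u-50:u+50],(400,400))
cv2.imwrite('pics/s3.png',cv2.convertScaleAbs(np.hstack([a,b]),alpha=1.5))"
```

```text
time: 7.3
tool_pos: [0.5346, -0.2554, 0.1186]
orientation: [3.141, -0.001, -3.016]
ft_force: [-0.8, 0.8, 0.9]
width: 0.0004
grasp_force: 0.0
time: 7.9
tool_pos: [0.5905, -0.2508, 0.2471]
orientation: [-3.133, 0.01, -3.015]
ft_force: [1.4, -0.5, 0.8]
width: 0.0001
grasp_force: 0.0
314 157
```

View pics/s3.png

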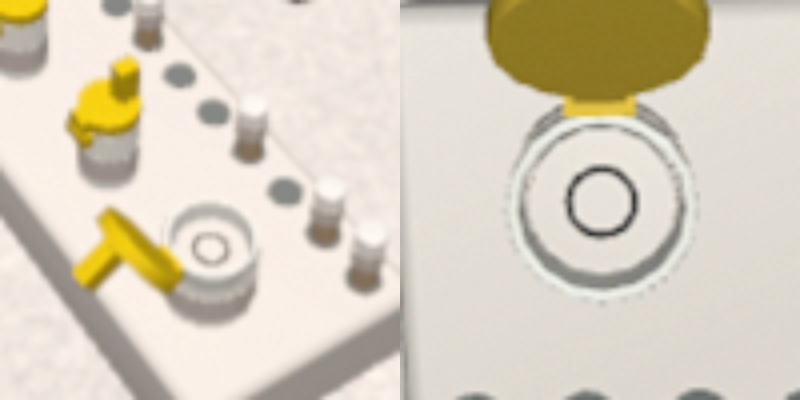

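The cap is open well past upright (both views), and the ring is visible with its centre at crop (601,202). Next I'll compute the spot position and the probe axis.

```bash
python3 - <<'E'
from h import *
import pickle
from scipy.optimize import least_squares
im=pickle.load(open('w3.pkl','rb')); print('spot',world(im,314.25,157.5,.08),world(im,314.25,157.5))
pts=[]
for n in('top','side'):
    i=eyes.get_image(n); W=cloud(i); m=(W[...,2]>.10)&(W[...,2]<.2)&(abs(W[...,0]-.53)<.07)&(abs(W[...,1]-.21)<.06)
    m=cv2.erode(m.astype(np.uint8),np.ones((2,2)))>0
    P=W[m]; pts.append(P); print(n,len(P),P.min(0).round(3),P.max(0).round(3))
def fit(P):
    def res(p):
        d=np.array([p[2],p[3],1]);d/=np.linalg.norm(d); v=P-[p[0],p[1],.14]; return np.linalg.norm(v-np.outer(v@d,d),axis=1)-.011
    r=least_squares(res,[.53,.215,-.38,-.13],loss='soft_l1',f_scale=.002); return r.x,np.sqrt(np.mean(r.fun**2))
for P in pts+[np.vstack(pts)]:
    x,e=fit(P); d=np.array([x[2],x[3],1]);d/=np.linalg.norm(d); t=((P-[x[0],x[1],.14])@d); print(x.round(4),'rms',e.round(4),'yaw',np.arctan2(-x[3],-x[2]).round(3),'lean',np.hypot(x[2],x[3]).round(3),'tmax',t.max().round(4),'top',(np.array([x[0],x[1],.14])+t.max()*d).round(4))
E
```

```text
spot [ 0.55975313 -0.25167928  0.08      ] [ 0.55966769 -0.25169092  0.08050245]
top 94 [0.51  0.202 0.109] [0.55  0.225 0.177]
side 190 [0.508 0.198 0.101] [0.549 0.214 0.175]
[ 0.528   0.2165 -0.3779  0.0106] rms 0.003 yaw -0.028 lean 0.378 tmax 0.0374 top [0.5147 0.2169 0.175 ]
[ 0.5261  0.2147 -0.3745 -0.129 ] rms 0.0023 yaw 0.332 lean 0.396 tmax 0.0356 top [0.5137 0.2104 0.1731]
[ 0.527   0.215  -0.3905 -0.1202] rms 0.0028 yaw 0.299 lean 0.409 tmax 0.0382 top [0.5131 0.2107 0.1754]
```

```bash
python3 -m crank '[[0,0.31,0,0,1],[0,0.31,0,0,1],[0,0.31,0,0,1],[0,0.31,0,0,1],[0,0.31,0,0,0],[0,0.31,0,0,-1],[0,0.31,0,0,-1],[0,0.31,0,0,-1]]' 5 && python3 -m crank '[[0,0.31,0,0,-1],[0,0.31,0,0,-1],[0,0,0,-0.049,-1],[0,0,0,-0.049,-1],[0,0,0,0,-1],[0,0,0,0,-1]]' && python3 - <<'E'
from h import *
s=robot.get_state(); y=s['orientation'][2]; x=np.array([np.cos(y),np.sin(y)]);t=np.array([np.sin(y),-np.cos(y)])
d=np.array([.5285,.2155,.128])-s['tool_pos']; print(y,d,'share',d[:2]@x/.15,d[:2]@t/.15,-d[2]/.15)
E
```

```text
time: 8.9
tool_pos: [0.5387, 0.1219, 0.2364]
orientation: [3.141, -0.004, -3.016]
ft_force: [0.3, -0.0, -0.2]
width: 0.0303
grasp_force: 0.0
time: 9.5
tool_pos: [0.5281, 0.2122, 0.2371]
orientation: [3.141, -0.003, -2.813]
ft_force: [-0.4, 0.2, 0.6]
width: 0.0784
grasp_force: 0.0
-2.8134217894532303 [ 0.00037358  0.00333361 -0.10913027] share -0.009520675060173954 0.02023530404293717 0.727535162068002
```

```bash
python3 -m crank '[[-0.01,0.02,0.24,0,-1],[0,0,0.24,0,-1],[0,0,0.247,0,-1],[0,0,0,0,-1]]' && python3 -m crank '[[0,0,0,0,1],[0,0,0,0,1],[0,0,0,0,1],[0,0,0,0,1],[0,0,0,0,1],[0,0,0,0,1],[0,0,0,0,1],[0,0,0,0,1]]' 12
```

```text
time: 9.9
tool_pos: [0.5248, 0.2145, 0.1234]
orientation: [3.14, -0.012, -2.813]
ft_force: [-0.3, -0.5, -0.5]
width: 0.092
grasp_force: 0.0
time: 10.7
tool_pos: [0.5293, 0.2158, 0.1297]
orientation: [-3.142, -0.0, -2.811]
ft_force: [-0.6, -0.2, 0.3]
width: 0.0302
grasp_force: 0.0
```

```bash
python3 -m crank '[[0,0,0,0,1],[0,0,0,0,1],[0,0,0,0,1],[0,0,0,0,1]]' 12
```

```text
time: 11.1
tool_pos: [0.5293, 0.2158, 0.1296]
orientation: [-3.142, -0.0, -2.811]
ft_force: [0.9, -0.6, 0.7]
width: 0.0216
grasp_force: 12.0
```

```bash
python3 -m crank '[[0.035,0,-0.09,0,1],[0.035,0,-0.09,0,1],[0.035,0,-0.09,0,1],[0.035,0,-0.09,0,1],[0,0,0,0,1],[0,0,0,0,1]]' 10 && python3 -m crank '[[-0.06,0,0,0,1],[-0.06,0,0,0,1],[-0.06,0,-0.01,0,1],[-0.06,0,-0.02,0,1],[-0.06,0,-0.02,0,1],[-0.06,0,-0.02,0,1],[0,0,0,0,1],[0,0,0,0,1]]' 8 && cat > axis.py <<'E'
from h import *
from scipy.optimize import least_squares
# measure held probe axis from the side camera, points below the fingers
s=robot.get_state(); T=s['tool_pos']; i=eyes.get_image('side'); W=cloud(i)
m=(W[...,2]>T[2]-.085)&(W[...,2]<T[2]-.02)&(np.hypot(W[...,0]-T[0],W[...,1]-T[1])<.05)&(W[...,2]>.1)
m=cv2.erode(m.astype(np.uint8),np.ones((2,2)))>0; P=W[m]; print('n',len(P),P.min(0).round(3),P.max(0).round(3))
def res(p):
    d=np.array([p[2],p[3],1]);d/=np.linalg.norm(d); v=P-[p[0],p[1],T[2]]; return np.linalg.norm(v-np.outer(v@d,d),axis=1)-.011
r=least_squares(res,[T[0],T[1],0,0],loss='soft_l1',f_scale=.002); x=r.x
y=s['orientation'][2]; print('tcp',T.round(4),'axis at tcp z',x[:2].round(4),'slope along tool x,y',(x[2]*np.cos(y)+x[3]*np.sin(y)).round(3),(x[2]*np.sin(y)-x[3]*np.cos(y)).round(3),'rms',np.sqrt(np.mean(r.fun**2)).round(4))
E
python3 axis.py; python3 -c "
from h import *
im=eyes.get_image('side'); u,v=pix(im,[.54,.22,.14]).astype(int); cv2.imwrite('pics/s4.png',cv2.convertScaleAbs(cv2.resize(im['frame'][v-60:v+60,u-60:u+60],(480,480)),alpha=1.5))"
```

```text
time: 11.7
tool_pos: [0.5096, 0.209, 0.1843]
orientation: [-3.141, 0.001, -2.811]
ft_force: [-0.2, -1.0, -2.0]
width: 0.0213
grasp_force: 10.0
time: 12.5
tool_pos: [0.5612, 0.2267, 0.1946]
orientation: [-3.141, 0.001, -2.811]
ft_force: [-0.7, -0.6, -2.1]
width: 0.0215
grasp_force: 8.0
n 154 [0.545 0.21  0.111] [0.565 0.221 0.173]
tcp [0.5612 0.2267 0.1946] axis at tcp z [0.5555 0.2247] slope along tool x,y -0.012 -0.009 rms 0.0013
```

View pics/s4.png

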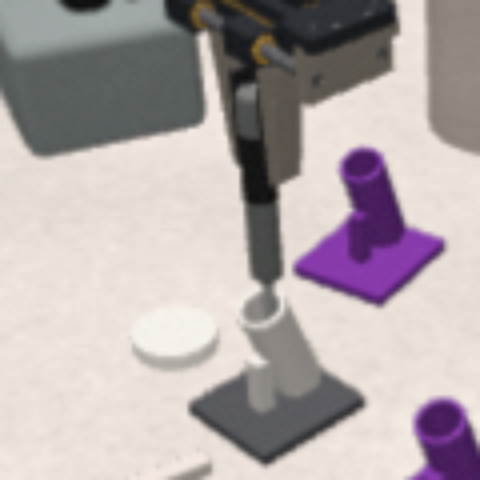

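The crop shows the probe standing upright in the jaws with its tip just inside the cup's rim, and the fitted slope is about 0.01. I'll firm up the grip and lift clear.

```bash
python3 -m crank '[[0,0,0,0,1],[0,0,-0.13,0,1],[0,0,-0.13,0,1],[0,0,-0.13,0,1],[0,0,-0.13,0,1],[0,0,0,0,1],[0,0,0,0,1]]' 20 && python3 axis.py && python3 - <<'E'
from h import *
s=robot.get_state(); T=s['tool_pos']; i=eyes.get_image('side'); W=cloud(i)
m=(W[...,2]<T[2]-.06)&(W[...,2]>.1)&(np.hypot(W[...,0]-T[0],W[...,1]-T[1])<.04); P=W[m]; print(T,np.sort(P[:,2])[:12].round(4),P[P[:,2]<.165].mean(0))
y=s['orientation'][2]; x=np.array([np.cos(y),np.sin(y)]);t=np.array([np.sin(y),-np.cos(y)])
d=np.array([.5597,-.2517])-T[:2]; print(y,d@x,d@t)
E
```

```text
time: 13.3
tool_pos: [0.5605, 0.2265, 0.2719]
orientation: [-3.142, 0.0, -2.811]
ft_force: [-0.5, -0.3, -1.2]
width: 0.0215
grasp_force: 20.0
n 184 [0.543 0.21  0.189] [0.564 0.221 0.249]
tcp [0.5605 0.2265 0.2719] axis at tcp z [0.5542 0.2244] slope along tool x,y -0.007 -0.001 rms 0.0014
[0.56005498 0.22638694 0.27096291] [0.1528 0.1548 0.1549 0.1555 0.1565 0.158  0.1588 0.1593 0.1593 0.1607
 0.1612 0.1627] [0.55137525 0.22197283 0.15827603]
-2.810762321362115 0.15563196866007487 -0.4520463911935546
```

```bash
python3 -m crank '[[0.04,-0.125,0,0,1],[0.083,-0.251,0,0,1],[0.083,-0.251,0,0,1],[0.083,-0.251,0,0,1],[0.083,-0.251,0,0,1],[0.083,-0.251,0,0,1],[0.083,-0.251,0,0,1],[0.083,-0.251,0,0,1]]' && python3 -m crank '[[0.083,-0.251,0,0,1],[0.083,-0.251,0,0,1],[0.083,-0.251,0,0,1],[0.083,-0.251,0,0,1],[0.083,-0.251,0,0,1],[0.04,-0.125,0,0,1],[0,0,0,0,1],[0,0,0,0,1]]' && python3 axis.py && python3 - <<'E'
from h import *
s=robot.get_state();T=s['tool_pos']; i=eyes.get_image('side'); W=cloud(i)
m=(W[...,2]<T[2]-.06)&(W[...,2]>.14)&(np.hypot(W[...,0]-T[0],W[...,1]-T[1])<.04); P=W[m]; print(T,np.sort(P[:,2])[:6].round(4),P[P[:,2]<.167].mean(0))
u,v=pix(i,[.5597,-.2517,.12]).astype(int)
print(u,v); a=cv2.resize(i['frame'][v-50:v+50,u-50:u+50],(500,500),interpolation=cv2.INTER_CUBIC); cv2.imwrite('pics/s5.png',cv2.convertScaleAbs(a,alpha=1.5)); print('spot px in crop',(pix(i,[.5597,-.2517,.08])-[u-50,v-50])*5)
E
```

```text
time: 14.2
tool_pos: [0.5633, -0.0721, 0.2706]
orientation: [3.14, -0.002, -2.811]
ft_force: [0.5, -0.1, -1.7]
width: 0.0214
grasp_force: 20.0
time: 15.0
tool_pos: [0.5667, -0.2877, 0.2712]
orientation: [3.139, -0.0, -2.811]
ft_force: [-0.1, -0.3, -1.3]
width: 0.0214
grasp_force: 20.0
n 321 [ 0.549 -0.302  0.188] [ 0.569 -0.289  0.25 ]
tcp [ 0.5667 -0.2877  0.2712] axis at tcp z [ 0.5609 -0.289 ] slope along tool x,y -0.015 -0.003 rms 0.0007
[ 0.56694479 -0.28714828  0.27163001] [0.1533 0.1551 0.1552 0.1557 0.1557 0.1566] [ 0.55726094 -0.29135448  0.16014031]
347 291
spot px in crop [247.06640961 319.21819716]
```

View pics/s5.png

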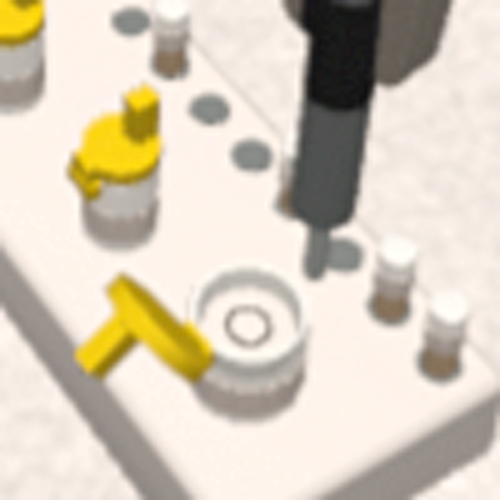

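The crop shows the tip at (316,277) hovering beyond the vial, because I typed one row too many. The ring is at (248,325). I'll shift 36 mm in +y and descend to just above the rim.

```bash
python3 -m crank '[[-0.039,0.114,0,0,1],[-0.039,0.114,0,0,1],[0,0,0.13,0,1],[0,0,0.13,0,1],[0,0,0.1,0,1],[0,0,0,0,1],[0,0,0,0,1]]' && python3 axis.py && python3 - <<'E'
from h import *
for n in('side','top'):
    i=eyes.get_image(n); c=[.559,-.253,.1]; u,v=pix(i,c).astype(int); h=40 if n=='side' else 25
    a=cv2.resize(i['frame'][v-h:v+h,u-h:u+h],(400,400),interpolation=cv2.INTER_CUBIC); print(n,u-h,v-h,400/2/h)
    if n=='side': A=a; print('ring by side px',world(i,346.6,306,.08))
W=cloud(eyes.get_image('side')); T=robot.get_state()['tool_pos']
m=(W[...,2]>.097)&(W[...,2]<.112)&(np.hypot(W[...,0]-T[0],W[...,1]-T[1])<.015); print('tip pts',W[m].mean(0),m.sum())
cv2.imwrite('pics/s6.png',cv2.convertScaleAbs(np.hstack([A,a]),alpha=1.5))
E
```

```text
time: 15.8
tool_pos: [0.567, -0.2518, 0.2185]
orientation: [3.142, 0.0, -2.81]
ft_force: [0.5, -0.6, -1.3]
width: 0.0215
grasp_force: 20.0
n 264 [ 0.549 -0.266  0.134] [ 0.569 -0.253  0.197]
tcp [ 0.567  -0.2518  0.2185] axis at tcp z [ 0.5608 -0.2538] slope along tool x,y -0.008 -0.009 rms 0.0007
side 307 258 5.0
ring by side px [ 0.55883753 -0.25410413  0.08      ]
top 399 190 8.0
tip pts [ 0.55855888 -0.25800976  0.10704842] 13
```

View pics/s6.png

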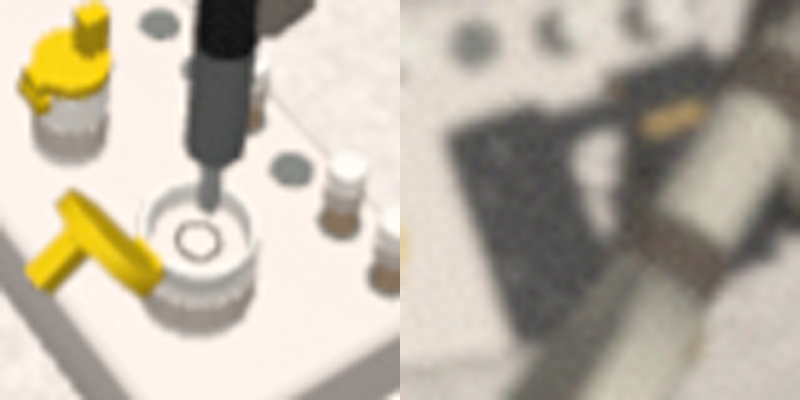

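The side crop shows the tip at (209,208) above the ring at (198,240). Projection puts them within about 2 mm horizontally. I'll descend gently and watch the force.

```bash
python3 -c "
from h import *
i=eyes.get_image('side')
for z in(.1,.105): print(world(i,348.8,299.6,z))"; python3 -m crank '[[0,0,0.04,0,1],[0,0,0.04,0,1],[0,0,0.02,0,1],[0,0,0,0,1],[0,0,0,0,1],[0,0,0,0,1]]'; python3 -m crank '[[0,0,0.013,0,1],[0,0,0,0,1],[0,0,0,0,1]]';python3 -m crank '[[0,0,0.013,0,1],[0,0,0,0,1],[0,0,0,0,1]]';python3 -m crank '[[0,0,0.013,0,1],[0,0,0,0,1],[0,0,0,0,1]]'
```

```text
[ 0.56105777 -0.2560001   0.1       ]
[ 0.55903996 -0.25923246  0.105     ]
time: 16.65
tool_pos: [0.567, -0.2526, 0.2034]
orientation: [-3.141, 0.0, -2.811]
ft_force: [-0.6, -0.2, -0.6]
width: 0.0211
grasp_force: 20.0
time: 16.95
tool_pos: [0.5668, -0.2525, 0.2012]
orientation: [3.142, -0.0, -2.811]
ft_force: [-0.3, 1.4, -0.7]
width: 0.0215
grasp_force: 20.0
time: 17.25
tool_pos: [0.5668, -0.2525, 0.1992]
orientation: [3.141, -0.0, -2.811]
ft_force: [-0.2, -0.3, -1.0]
width: 0.022
grasp_force: 20.0
time: 17.55
tool_pos: [0.5668, -0.2525, 0.1972]
orientation: [3.141, -0.0, -2.811]
ft_force: [0.5, -0.0, -1.0]
width: 0.0215
grasp_force: 20.0
```

```bash
for k in 1 ; do python3 -m crank '[[0,0,0.013,0,1],[0,0,0,0,1],[0,0,0,0,1]]' | grep -E 'pos|force'; done; python3 -m crank '[[0,0,0.013,0,1],[0,0,0,0,1],[0,0,0,0,1]]'| grep -E 'pos|ft'; python3 -m crank '[[0,0,0.013,0,1],[0,0,0,0,1],[0,0,0,0,1]]'| grep -E 'pos|ft'; python3 - <<'E'
from h import *
F=[]
for _ in range(6): eyes.get_image('side'); F.append(robot.get_state()['ft_force'])
print(np.mean(F,0),np.std(F,0),robot.get_state()['tool_pos'])
E
```

```text
tool_pos: [0.567, -0.2526, 0.1956]
ft_force: [-0.4, -0.2, 0.4]
grasp_force: 20.0
tool_pos: [0.567, -0.2527, 0.1937]
ft_force: [-0.6, -0.3, 0.6]
tool_pos: [0.567, -0.2526, 0.1917]
ft_force: [0.1, -0.1, 2.4]
[0.19796936 0.3863004  2.74941237] [0.46124186 0.50950835 0.59264274] [ 0.56693922 -0.25261516  0.19162734]
```

Contact force is about 3.6 N after some 4.5–5 mm of travel. One last numeric check of tilt, position and cap before handing in.

```bash
python3 axis.py; python3 - <<'E'
from h import *
i=eyes.get_image('side'); W=cloud(i); f=i['frame'].astype(int)
y=(f[...,2]>1.8*f[...,0])&(f[...,1]>1.3*f[...,0])&(abs(W[...,1]+.255)<.045)&(abs(W[...,0]-.51)<.07)&(W[...,2]>.09)
P=W[y]; print('cap',len(P),P.min(0),P.max(0),P.mean(0))
E
```

```text
n 243 [ 0.549 -0.267  0.11 ] [ 0.57  -0.254  0.169]
tcp [ 0.5669 -0.2526  0.1916] axis at tcp z [ 0.5612 -0.2542] slope along tool x,y -0.015 -0.004 rms 0.0007
cap 338 [ 0.48635069 -0.29987833  0.09046805] [ 0.56600376 -0.22388156  0.30328252] [ 0.51664328 -0.26381005  0.15120339]
```

```bash
python3 -c "
from workcell import robot
print(robot.close_job())"
```

```text
the job is handed in; nothing more can be done
None
```

I handed the job in with the wide cap flipped back past upright and the gripper holding the probe upright, its tip about 1 mm from the ring's middle, pressing about 3.6 N with the disc down roughly 5 mm; no verdict came back, my first push jammed briefly on the fin (wrist force about 95 N, limit 120), and I viewed 11 pictures against the limit of 10.

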